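Set the bench pin out to its line and hold it for sawing

TASK

Get the jeweller's bench pin ready for sawing: first push the blue door of the low grey cupboard shut until it clicks home on its catch, so that no filings fall in, and leave it shut. Then slide the wooden bench pin (the board on the cupboard top), without lifting it off, straight out over the door side until its red line lies right over the front edge of the top, square to that edge, and keep hold of it so that it stays flat and does not tip. Finish while still holding it there, and leave the other things where they are.

Things in the scene. Friction and masses are not known exactly. Their poses are not given: they have to be found in the camera images.
- cupboard: low grey steel cupboard fixed on the table; top 270 mm (own x) x 270 mm (own y), 115 mm above the table. Origin: on the table under its middle. Own -x points out of its front (the door side). The top's front edge is at own x = -140 mm, its rear edge at +130 mm.
- top_edge (a point): middle of the front edge of the cupboard's top, on the upper surface, 115 mm above the table; axes as the cupboard's: -x points outward over the door, y runs along the edge
- door (a joint): opening angle of the blue door in rad: 0 shut and seated, grows as it opens (to 1.5). Upright hinge at the cupboard's own +y side; the free edge swings out to the cupboard's -x. It stays where it is left, but in the last 0.05 rad it must be pushed over a sprung ball catch (about 5 N at the free edge), then snaps to 0 and is held.
- door_hinge (a point): point on the hinge axis, 53 mm above the table, in the plane of the door's outer face; axes are the door's: the panel (12 mm thick, 8 to 98 mm above the table) runs 262 mm along its own -y, the outer face looks along its own -x (shut: same axes as the cupboard). Shut, the outer face stands 2 mm in front of the top's front edge.
- door_handle (a point): grip point of the small brass knob, 35 mm out from the door's outer face, 232 mm from the hinge axis, 68 mm above the table
- pin: bench pin: loose light-wood board 220 (own x) x 50 (own y) x 14 mm thick, 0.1 to 0.25 kg, flat on the cupboard top. Origin: centre of its underside. Own -x is the front end, with a V mouth, pointing outward, up to 0.15 rad askew; tail at own x = +110 mm. Centre of mass 8 mm behind the origin: with the line at the edge it tips off unless held. Can be gripped across its width.
- pin_mark (a point): middle of the red line (4 mm wide, painted across the pin, round its top, sides and underside), on the underside at the pin's own x = +35 mm: 145 mm behind the front end, 75 mm ahead of the tail; axes as the pin's
- tin: small copper tin, 40 mm across, 28 mm tall, standing on the cupboard top beside the bench pin; bystander. Origin: centre of its underside
- steel_block: round dark steel bench block, 120 mm across, 58 mm tall, on the table; bystander. Origin: centre of its underside
- tape: white roll of tape, 96 mm across, 25 mm tall, lying flat; bystander. Origin: centre of its underside
- can: blue drinks can, 66 mm across, 115 mm tall; bystander. Origin: centre of its underside
- case: yellow plastic case, 90 x 170 x 35 mm; bystander. Origin: centre of its underside
- dish: shallow aluminium dish, 90 mm across, 18 mm tall; bystander. Origin: centre of its underside
There are look-alikes about, which are no part of the job. Leave any green or pink look-alike of the pin alone.

How it is judged:
On the way, in this order (a step that is already met when the one before it is completed fails the run):
1. the door is shut and seated on its catch (value of joint door below 0.03 rad), for 0.3 s.
2. the bench pin is slid out, past its balance point, held level (x of pin_mark in the frame of top_edge below 0.02 m and angle between pin's own z axis and vertical below 0.06 rad and contact force between the fingers and pin above 0.3 N and value of joint door below 0.03 rad), for 0.2 s.
At the end, for the whole second after the job is handed in: Fingers still hold the pin (over 0.3 N): red line within 6 mm of the top's front edge and 60 mm of its middle, pin square within 0.1 rad, level within 0.06 rad, on the top within about 5 mm, at rest; door shut (under 0.03 rad) (value of joint door below 0.03 rad and x of pin_mark in the frame of top_edge between -0.006 and 0.006 m and y of pin_mark in the frame of top_edge between -0.06 and 0.06 m and z of pin_mark in the frame of top_edge between -0.004 and 0.006 m and angle between the x axis of pin and the x axis of cupboard, either way round below 0.1 rad and angle between pin's own z axis and vertical below 0.06 rad and contact force between the fingers and pin above 0.3 N and linear speed of pin below 0.01 m/s); the arm keeps its last pose, push and grip.
It fails at once if the pin is lifted more than 20 mm off the top (z of pin in the frame of top_edge above 0.02 m).
It fails at once if the pin tips by more than 0.2 rad (angle between pin's own z axis and vertical above 0.2 rad).
It fails at once if a bystander is knocked about (moved more than 30 mm) (distance of any of tin, steel_block, tape, can, case, dish from where it was at the start of the episode above 0.03 m).
It also fails if it takes over 50 s, if anything falls off the work surface, if the arm or the gripper's body presses on something with over 40 N, if the wrist force passes 120 N, or if a joint passes its speed limit or range.

ROBOT

A 6-joint arm with a two-finger parallel gripper is mounted at the origin on the work surface. World frame = base frame: x ahead of the robot, y to its left, z up, the work surface at z = 0. Lengths are in m, angles in rad, forces in N, time in s.
With the tool pointing down it reaches from about 0.375 to 0.975 m from the base axis. Payload 3.8 kg.
Tool frame: the origin (TCP) lies where the fingers leave the gripper's body, on its centre line; the fingertips stand 73 mm ahead of it and the grasp point (between the pads) lies 54 mm ahead of it; z points along the fingers, y is the line along which they close (so a half turn about z gives the same grasp; the last joint's range is limited). The gripper opens to 85 mm and grips with 20 to 120 N. Pads are 22 mm wide; open, the fingers measure 114 mm over their backs; the gripper's body (76 mm by 85 mm) begins 54 mm behind the grasp point. The pads swing forward as they close: fully open they stand 13 mm farther back than shut.
Start: joints at [1.16, 0.264, 1.604, -0, 1.274, -0.037], TCP at [0.246, 0.628, 0.304] pointing down, gripper open.
Joint ranges: [-2.63, 2.63], [-0.94, 2.18], [0.31, 2.57], [-1.31, 4.45], [0, 2.66], [-2.55, 2.55]. Speed limits (rad/s): [2.57, 2.57, 3.14, 3.14, 3.14, 3.14].

INTERFACE

Orientations are given as a rotation vector (axis times angle).
In Python, from workcell import read_state, viewer, bot gives the robot as it stands.
- The arm moves only by the tool jog_arm, never from a script. Its argument "increments" is a list that holds one entry, the list of rows, each a list of 7 numbers: the shift along the tool's x, y, z in units of 30 mm (1.0 is 30 mm), then the turn, a rotation vector about the tool's x, y, z in units of 6 degrees (1.0 is 6 degrees), then the opening, from -1 (shut) to 1 (fully open). A call has exactly 5 rows; each row shifts and turns the commanded pose from where the row before left it, along the tool's axes as they then stand; what a row does not reach is not made up. A row lasts 1/12 s, in which the tool goes at most 41.7 mm and 7.16 degrees, less where a joint would pass 70% of its speed; a pose out of reach is approached as far as the arm can. A call is refused whole if a number of a shift passes 1 or a number of a turn 1, either way. A call with a gripper value outside its range is refused whole. The fingers move at their own pace and stop on an object; "force" is the grip in N (left out, the last holds). Time passes only in rows, so rows that do not move let the fingers close, or fill a call up. It gives the time, the measured TCP pose, the force, the opening and the grip force at its end, in the units of the state.
- read_state(): the state, without advancing time (a new reading comes with each control period).
- viewer.read_camera(name): name is "side" or "top"; returns (picture, depth): 480x640x3 uint8, blue, green, red; 480x640 float32, m along the optical axis (not along the pixel's ray), 0 where there is no reading.
- viewer.camera_params(name): a dict with "fx", "fy", "cx", "cy" (pixels), "R" (3x3) and "t" (3): a world point X has camera coordinates R X + t. Camera axes: x right, y down, z forward; pixel columns grow to the right and rows downward; lengths in m; the calibration is good to about 2 mm. A picture is of the moment at which its call begins. camera_params takes no time and is no camera call.
- bot.finish_job(): hands the job in; it is judged then, once.
The state is a dict: "time": time; "q": joint angles; "joint_vel": joint speeds; "joint_torque": joint torques, N m; "tool_pos": TCP position; "tcp_rot": TCP orientation; "wrist_force": force on the tool from outside, world axes, zero at the start; "torque": the same for the moment, N m; "width": opening from 0.0 (shut) to 1.0 (fully open); "grip_force": force on a finger pad.
Only numpy, scipy, OpenCV 4.12 (cv2) and the standard library are available. Lean on these libraries where they do the work, as an engineer would, in place of code of your own. Each camera call takes 0.05 s, during which the arm holds its last target. There are 200 camera calls.

## Working session

There is one attempt and no reset: what is moved stays moved. The work goes in short steps, Python scripts to look and compute and a tool call to move; the robot and the scene stay as the last step left them, time stands still between calls to the robot, and variables do not carry over. Pictures are saved under pics/ and viewed, at most 10 in all, crops included, and the job is handed in when it is done.

Besides the shell and the picture viewer there is one more tool, called as name(argument=value, ...) on one line, values as JSON. jog_arm: Moves the arm, as the interface text tells. Its arguments: {"type":"object","properties":{"increments":{"type":"array","items":{"type":"array","items":{"type":"array","items":{"type":"number"}}}},"force":{"type":"number"}},"required":["increments"]}

```bash
mkdir -p pics; cat > h.py <<'E'
import numpy as np, cv2
from workcell import read_state, viewer, bot
from scipy.spatial.transform import Rotation as Ro
def world(name,depth,pts):
    p=viewer.camera_params(name);R=np.array(p["R"]);t=np.array(p["t"]);o=[]
    for u,v in pts:
        w=depth[int(v)-1:int(v)+2,int(u)-1:int(u)+2];d=np.median(w[w>0]) if (w>0).any() else 0
        o.append(R.T@(np.array([(u-p["cx"])/p["fx"]*d,(v-p["cy"])/p["fy"]*d,d])-t))
    return np.array(o)
def ray(name,pts,z):
    p=viewer.camera_params(name);R=np.array(p["R"]);t=np.array(p["t"]);c=-R.T@t;o=[]
    for u,v in pts:
        r=R.T@np.array([(u-p["cx"])/p["fx"],(v-p["cy"])/p["fy"],1]);o.append(c+r*(z-c[2])/r[2])
    return np.array(o)
E
python3 - <<'E'
from h import *
for n in("top","side"):
    a,d=viewer.read_camera(n);cv2.imwrite(f"pics/{n}1.png",a);np.save(f"{n}1.npy",d);print(n,viewer.camera_params(n))
s=read_state();print(s)
E
```

```text
top {'fx': 537.0754001814618, 'fy': 537.0754001814618, 'cx': 325.9270002486586, 'cy': 240.85468695936132, 'R': array([[ 2.42338341e-02, -9.99703952e-01,  2.17486379e-03],
       [-9.98204938e-01, -2.43165667e-02, -5.47321370e-02],
       [ 5.47688189e-02, -8.44590240e-04, -9.98498705e-01]]), 't': array([6.61950489e-04, 5.45686286e-01, 1.59970297e+00])}
side {'fx': 563.3590650651134, 'fy': 563.3590650651134, 'cx': 315.8886239682588, 'cy': 234.30890924840617, 'R': array([[-0.99000038, -0.14103409,  0.00293706],
       [-0.08832034,  0.60346833, -0.7924806 ],
       [ 0.10999436, -0.7848155 , -0.60989005]]), 't': array([0.53096982, 0.10214484, 1.31470079])}
{'time': 0.1, 'q': array([ 1.16011556e+00,  2.64690114e-01,  1.60524989e+00, -4.97901096e-05,
        1.27370100e+00, -3.69009131e-02]), 'joint_vel': array([ 1.20885730e-04, -5.12172960e-05, -3.97173766e-03,  2.73860817e-04,
       -3.55283958e-04, -1.27024148e-03]), 'joint_torque': array([ 7.98879792e-04, -5.16707575e+01, -3.68590271e+01, -9.42219231e-05,
        6.33873919e-03,  2.21803811e-05]), 'tool_pos': array([0.24627505, 0.62791311, 0.30267136]), 'tcp_rot': array([-0.5836214 , -3.08648927,  0.00315348]), 'wrist_force': array([-0.00512836, -0.30006016, -0.0505934 ]), 'torque': array([-0.00906266, -0.0093743 ,  0.01093226]), 'grip_force': 0.0, 'width': 0.9986351024945972}
```

View pics/top1.png

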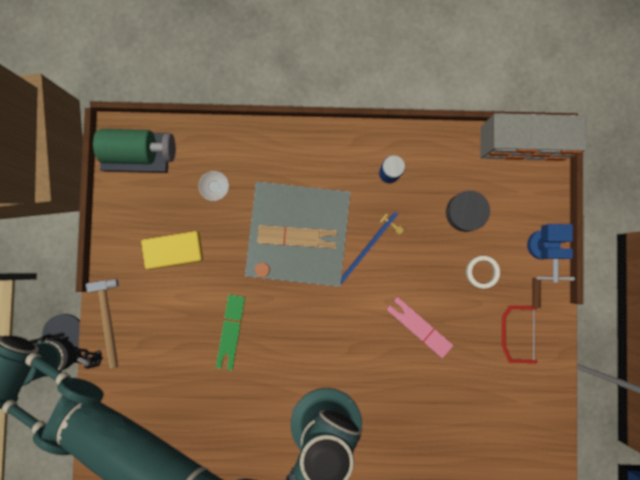

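View pics/side1.png

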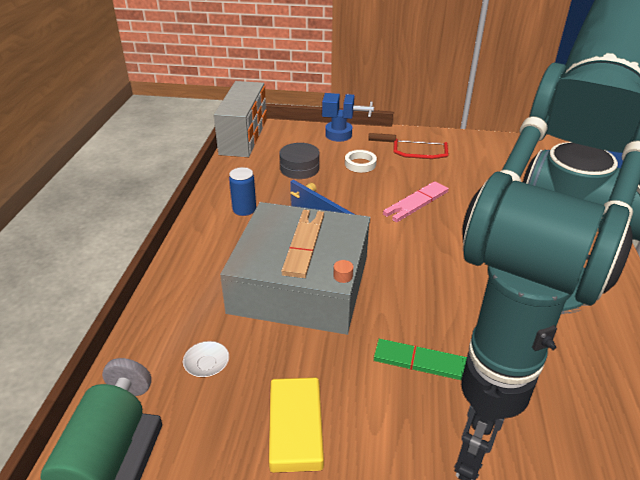

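Top view: the cupboard top spans about (257,183), (350,191), (341,286), (246,277). The blue door is hinged near (342,283), with its free edge at (396,213) and the knob at (400,230). Three boards could be the pin: natural wood on the top at (297,236), green at (231,332) and pink at (420,327). The wooden one fits, since it lies on the cupboard and has the red line at (285,236). An enlarged crop will confirm it.

```bash
python3 - <<'E'
import cv2
a=cv2.imread("pics/top1.png")[170:300,235:415]
cv2.imwrite("pics/crop1.png",cv2.resize(a,None,fx=4.4,fy=4.4,interpolation=cv2.INTER_CUBIC))
E
```

```text
(no output)
```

View pics/crop1.png

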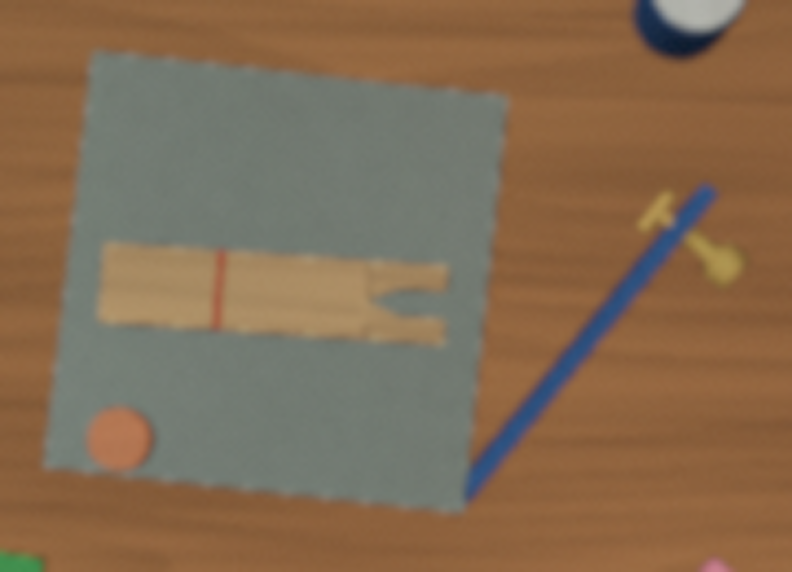

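The crop confirms it: a wooden board with a V mouth and a red line at crop (219,290). Next I turn the crop pixels into world positions.

```bash
python3 - <<'E'
from h import *
np.set_printoptions(precision=4,suppress=True)
f=lambda P:[(235+(x+.5)/4.4-.5,170+(y+.5)/4.4-.5) for x,y in P]
C=ray("top",f([(94,52),(507,97),(463,510),(45,467)]),.115)[:,:2];print("top",C, [np.linalg.norm(C[i]-C[i-1]) for i in range(4)])
rl,fl,fh,rh=C  # far(rear),front..., 
ex=((C[0]+C[3])-(C[1]+C[2]));ex/=np.linalg.norm(ex);ey2=(C[3]+C[2]-C[0]-C[1]);ey2/=np.linalg.norm(ey2)
th=np.arctan2(ex[1],ex[0]);th2=np.arctan2(ey2[1],ey2[0])-np.pi/2;print("yaw",th,th2)
c=C.mean(0);print("ctr of top",c)
P=ray("top",f([(105,242),(98,322),(446,264),(443,345),(219,290)]),.129)[:,:2];print("pin",P)
px=(P[0]+P[1]-P[2]-P[3]);print("pin yaw",np.arctan2(px[1],px[0]),np.linalg.norm(px)/2)
print("door",ray("top",f([(468,497),(712,190)]),.098)[:,:2],"knob",ray("top",f([(725,262)]),.074))
print("tin",ray("top",f([(119,438)]),.143))
R=Ro.from_rotvec(read_state()["tcp_rot"]).as_matrix();print(R)
E
```

```text
top [[ 0.7039  0.2164]
 [ 0.6813 -0.0504]
 [ 0.4154 -0.0281]
 [ 0.4363  0.2393]] [np.float64(0.26856484431337535), np.float64(0.26775746145061924), np.float64(0.2667763411606685), np.float64(0.2682202703357739)]
yaw 1.4894312980118947 1.486308160837806
ctr of top [0.5592 0.0943]
pin [[ 0.5801  0.2038]
 [ 0.5291  0.2066]
 [ 0.5714 -0.0133]
 [ 0.5199 -0.0126]
 [ 0.5513  0.1304]]
pin yaw 1.529544643826715 0.21834104996745682
door [[ 0.4234 -0.0316]
 [ 0.6262 -0.1857]] knob [[ 0.5814 -0.1982  0.074 ]]
tin [[0.456  0.1894 0.143 ]]
[[-0.931   0.3651 -0.0008]
 [ 0.3651  0.931  -0.0019]
 [ 0.     -0.002  -1.    ]]
```

jog_arm(increments=[[[0,0,0,0,0,0.82,-1],[0,0,0,0,0,0.82,-1],[0,0,0,0,0,0.82,-1],[0,0,0,0,0,0.82,-1],[0,0,0,0,0,0.82,-1]]])

```text
time: 0.52
tool_pos: [0.2463, 0.6281, 0.303]
tcp_rot: [-1.234, -2.889, 0.002]
wrist_force: [0.1, 0.7, 1.0]
width: 0.298
grip_force: 0.0
```

jog_arm(increments=[[[0,0,0,0,0,0.82,-1],[0,0,0,0,0,0.82,-1],[0,0,0,0,0,0.82,-1],[0,0,0,0,0,0.82,-1],[0,0,0,0,0,0.82,-1]]])

```text
time: 0.93
tool_pos: [0.2463, 0.6281, 0.303]
tcp_rot: [1.821, 2.56, -0.002]
wrist_force: [0.4, -0.6, -0.6]
width: -0.002
grip_force: 0.0
```

jog_arm(increments=[[[0,0,0,0,0,0.82,-1],[0,0,0,0,0,0.82,-1],[0,0,0,0,0,0.82,-1],[0,0,0,0,0,0.82,-1],[0,0,0,0,0,0.82,-1]]])

```text
time: 1.35
tool_pos: [0.2464, 0.6281, 0.3031]
tcp_rot: [2.324, 2.113, -0.002]
wrist_force: [-0.2, 0.3, 0.3]
width: 0.003
grip_force: 0.0
```

jog_arm(increments=[[[-0.88,0.37,0,0,0,0,-1],[-0.88,0.37,0,0,0,0,-1],[-0.88,0.37,0,0,0,0,-1],[-0.88,0.37,0,0,0,0,-1],[-0.88,0.37,0,0,0,0,-1]]])

```text
time: 1.77
tool_pos: [0.2897, 0.4904, 0.3031]
tcp_rot: [2.319, 2.118, -0.002]
wrist_force: [1.6, -0.1, 1.0]
width: 0.0
grip_force: 0.0
```

jog_arm(increments=[[[-0.88,0.37,0,0,0,0,-1],[-0.88,0.37,0,0,0,0,-1],[-0.88,0.37,0,0,0,0,-1],[-0.88,0.37,0,0,0,0,-1],[-0.88,0.37,0,0,0,0,-1]]])

```text
time: 2.18
tool_pos: [0.3329, 0.3538, 0.3034]
tcp_rot: [2.32, 2.118, -0.001]
wrist_force: [-0.2, -0.4, -0.5]
width: -0.001
grip_force: 0.0
```

jog_arm(increments=[[[-0.88,0.37,0,0,0,0,-1],[-0.88,0.37,0,0,0,0,-1],[-0.88,0.37,0,0,0,0,-1],[-0.88,0.37,0,0,0,0,-1],[-0.88,0.37,0,0,0,0,-1]]])

```text
time: 2.6
tool_pos: [0.3761, 0.2174, 0.3035]
tcp_rot: [-2.32, -2.118, 0.001]
wrist_force: [0.7, 0.8, 0.7]
width: -0.001
grip_force: 0.0
```

jog_arm(increments=[[[-0.88,0.37,0,0,0,0,-1],[-0.88,0.37,0,0,0,0,-1],[-0.88,0.37,0,0,0,0,-1],[-0.88,0.37,0,0,0,0,-1],[-0.88,0.37,0,0,0,0,-1]]])

```text
time: 3.02
tool_pos: [0.4194, 0.081, 0.3036]
tcp_rot: [-2.32, -2.118, 0.0]
wrist_force: [0.9, 0.7, -1.1]
width: -0.001
grip_force: 0.0
```

jog_arm(increments=[[[-0.88,0.37,0,0,0,0,-1],[-0.88,0.37,0,0,0,0,-1],[-0.88,0.37,0,0,0,0,-1],[-0.88,0.37,0,0,0,0,-1],[-0.88,0.37,0,0,0,0,-1]]])

```text
time: 3.43
tool_pos: [0.4627, -0.0555, 0.3035]
tcp_rot: [-2.32, -2.117, 0.0]
wrist_force: [0.2, 0.5, -0.3]
width: -0.001
grip_force: 0.0
```

jog_arm(increments=[[[-0.88,0.37,0,0,0,0,-1],[-0.88,0.37,0,0,0,0,-1],[-0.88,0.37,0,0,0,0,-1],[-0.88,0.37,0,0,0,0,-1],[-0.88,0.37,0,0,0,0,-1]]])

```text
time: 3.85
tool_pos: [0.506, -0.192, 0.3033]
tcp_rot: [-2.32, -2.117, 0.0]
wrist_force: [0.5, -0.3, -0.4]
width: 0.0
grip_force: 0.0
```

jog_arm(increments=[[[0,0,0.9,0,0,0,-1],[0,0,0.9,0,0,0,-1],[0,0,0.9,0,0,0,-1],[0,0,0.9,0,0,0,-1],[0,0,0.9,0,0,0,-1]]])

```text
time: 4.27
tool_pos: [0.5056, -0.1906, 0.1673]
tcp_rot: [-2.32, -2.117, 0.0]
wrist_force: [-0.2, 1.1, 0.1]
width: 0.001
grip_force: 0.0
```

jog_arm(increments=[[[0,0,0.5,0,0,0,-1],[0,0,0.5,0,0,0,-1],[0.4,0.24,0,0,0,0,-1],[0.4,0.24,0,0,0,0,-1],[0.4,0.24,0,0,0,0,-1]]])

```text
time: 4.68
tool_pos: [0.5312, -0.1561, 0.1385]
tcp_rot: [-2.32, -2.117, 0.0]
wrist_force: [-0.1, -0.1, 0.2]
width: 0.001
grip_force: 0.0
```

jog_arm(increments=[[[0.4,0.24,0,0,0,0,-1],[0.4,0.24,0,0,0,0,-1],[0.4,0.24,0,0,0,0,-1],[0.4,0.24,0,0,0,0,-1],[0.4,0.24,0,0,0,0,-1]]])

```text
time: 5.1
tool_pos: [0.5732, -0.0988, 0.1392]
tcp_rot: [2.319, 2.118, 0.0]
wrist_force: [-0.9, -0.1, -0.9]
width: -0.002
grip_force: 0.2
```

jog_arm(increments=[[[0.2,0.1,0,0,0,0,-1],[0.2,0.1,0,0,0,0,-1],[0.2,0.1,0,0,0,0,-1],[0.2,0,0,0,0,0,-1],[0.1,0,0,0,0,0,-1]]])

```text
time: 5.52
tool_pos: [0.5836, -0.0736, 0.1388]
tcp_rot: [-2.32, -2.118, -0.0]
wrist_force: [-0.2, -0.4, 0.3]
width: -0.001
grip_force: 0.0
```

jog_arm(increments=[[[0.1,0,0,0,0,0,-1],[0.1,0,0,0,0,0,-1],[0.1,0,0,0,0,0,-1],[0.1,0,0,0,0,0,-1],[0.1,0,0,0,0,0,-1]]])

```text
time: 5.93
tool_pos: [0.5847, -0.0611, 0.1389]
tcp_rot: [2.317, 2.117, -0.004]
wrist_force: [-0.4, -8.4, -0.3]
width: 0.0
grip_force: 3.5
```

```bash
python3 - <<'E'
from h import *
a,d=viewer.read_camera("top");cv2.imwrite("pics/top2.png",cv2.resize(a[170:300,235:415],None,fx=4.4,fy=4.4,interpolation=cv2.INTER_CUBIC))
s=read_state();print(s["tool_pos"],s["wrist_force"])
E
```

```text
[ 0.58480368 -0.06000986  0.13887476] [-0.48059685  0.66951959  0.63204651]
```

View pics/top2.png

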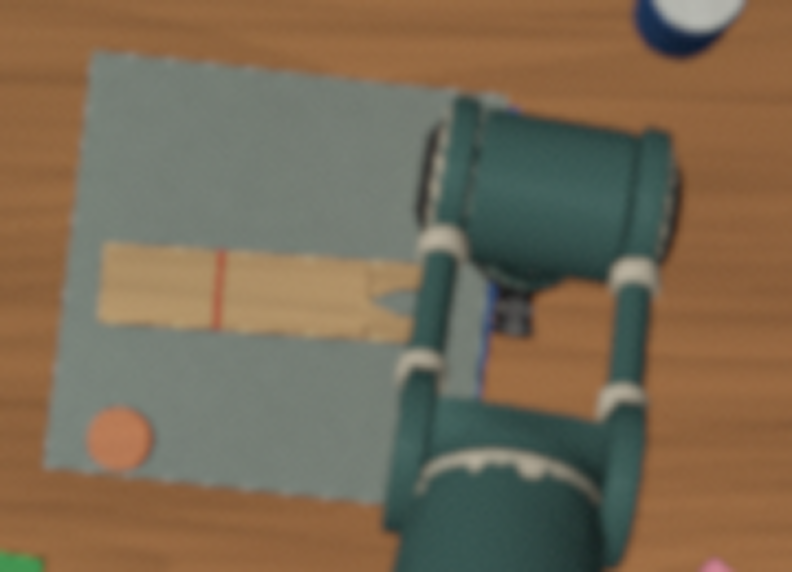

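The picture shows the door, a thin blue sliver at crop (490,330), right along the front edge. The force peaked at 8 N and then dropped, so it has probably snapped. I'll press once more to feel the stop.

jog_arm(increments=[[[0.1,0,0,0,0,0,-1],[0.1,0,0,0,0,0,-1],[0.07,0,0,0,0,0,-1],[0,0,0,0,0,0,-1],[0,0,0,0,0,0,-1]]])

```text
time: 6.4
tool_pos: [0.5852, -0.0564, 0.139]
tcp_rot: [2.314, 2.116, -0.011]
wrist_force: [-2.7, -22.3, 0.8]
width: -0.002
grip_force: 0.0
```

jog_arm(increments=[[[-0.4,0,0,0,0,0,-1],[-0.5,0,0,0,0,0,-1],[-0.5,0,-0.3,0,0,0,-1],[0,0,-0.9,0,0,-0.24,0.5],[0,0,-0.9,0,0,-0.24,0.5]]])

```text
time: 6.82
tool_pos: [0.5803, -0.0932, 0.2007]
tcp_rot: [-2.264, -2.172, 0.003]
wrist_force: [0.5, 0.3, 0.7]
width: 0.276
grip_force: 0.0
```

jog_arm(increments=[[[0,0,-0.8,0,0,0,0.5],[0,0,-0.8,0,0,0,0.5],[0.5,-0.3,0,0,0,0,0.5],[0,0,0,0,0,0,0.5],[0,0,0,0,0,0,0.5]]])

```text
time: 7.23
tool_pos: [0.5729, -0.0768, 0.2495]
tcp_rot: [-2.265, -2.177, 0.0]
wrist_force: [-0.5, -1.8, -0.9]
width: 0.752
grip_force: 0.0
```

```bash
python3 - <<'E'
from h import *
s=read_state();R=Ro.from_rotvec(s["tcp_rot"]).as_matrix();print(s["tool_pos"],s["width"],R)
print(R.T@(np.array([.552,.145,.20])-s["tool_pos"])/.03)
E
```

```text
[ 0.5728507  -0.076752    0.24950651] 0.751776618367622 [[ 3.96062274e-02  9.99215253e-01 -4.73339098e-04]
 [ 9.99215254e-01 -3.96059948e-02  4.91234159e-04]
 [ 4.72101599e-04 -4.92423579e-04 -9.99999767e-01]]
[ 7.35762651 -0.98642213  1.65417681]
```

jog_arm(increments=[[[0.92,-0.12,0,0,0,0,0.5],[0.92,-0.12,0,0,0,0,0.5],[0.92,-0.12,0,0,0,0,0.5],[0.92,-0.12,0,0,0,0,0.5],[0.92,-0.12,0,0,0,0,0.5]]])

```text
time: 7.65
tool_pos: [0.56, 0.062, 0.2478]
tcp_rot: [-2.265, -2.174, 0.004]
wrist_force: [-0.5, -0.4, 0.8]
width: 0.75
grip_force: 0.0
```

jog_arm(increments=[[[0.92,-0.12,0,0,0,0,0.5],[0.92,-0.12,0,0,0,0,0.5],[0.92,-0.15,0,0,0,0,0.5],[0,0,0.5,0,0,0,0.5],[0,0,0.3,0,0,0,0.5]]])

```text
time: 8.07
tool_pos: [0.5517, 0.1456, 0.2235]
tcp_rot: [-2.262, -2.178, 0.004]
wrist_force: [-1.6, 0.4, -0.3]
width: 0.749
grip_force: 0.0
```

```bash
python3 - <<'E'
from h import *
s=read_state();print(s["tool_pos"],s["width"])
a,d=viewer.read_camera("side");cv2.imwrite("pics/side3.png",cv2.resize(a[150:330,200:420],None,fx=3.3,fy=3.3,interpolation=cv2.INTER_CUBIC))
E
```

```text
[0.55172775 0.14556252 0.22351339] 0.7488587961180213
```

View pics/side3.png

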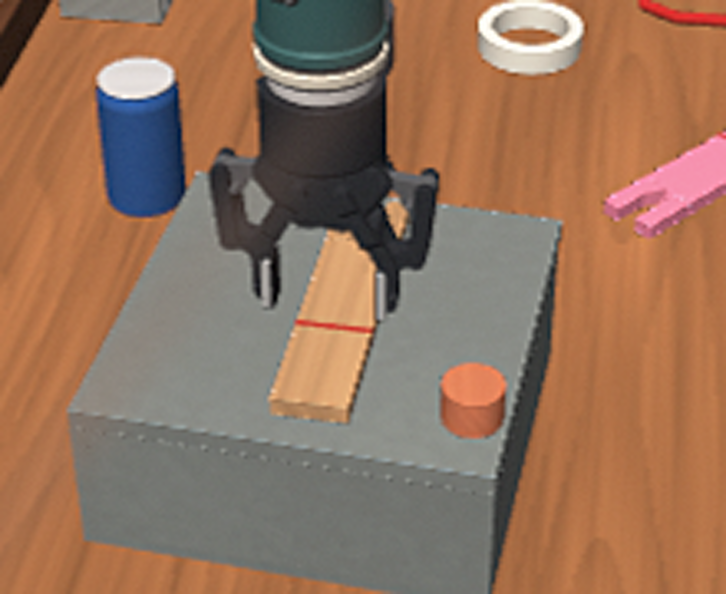

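The fingers straddle the pin just behind the red line, with tips at crop (267,305) and (388,318). The can and tin are clear, so I lower until contact.

jog_arm(increments=[[[0,0,0.5,0,0,0,0.5],[0,0,0.4,0,0,0,0.5],[0,0,0.2,0,0,0,0.5],[0,0,0,0,0,0,0.5],[0,0,0,0,0,0,0.5]]])

```text
time: 8.53
tool_pos: [0.5524, 0.1435, 0.1921]
tcp_rot: [-2.267, -2.174, 0.003]
wrist_force: [-0.6, -0.5, 0.2]
width: 0.749
grip_force: 0.0
```

```bash
python3 - <<'E'
from h import *
s=read_state();print(s["tool_pos"],s["width"],s["wrist_force"])
a,d=viewer.read_camera("side");cv2.imwrite("pics/side4.png",cv2.resize(a[190:290,250:370],None,fx=6,fy=6,interpolation=cv2.INTER_CUBIC))
E
```

```text
[0.55243731 0.14349387 0.19206106] 0.748918579913143 [-0.57807997 -0.51289678  0.19977478]
```

View pics/side4.png

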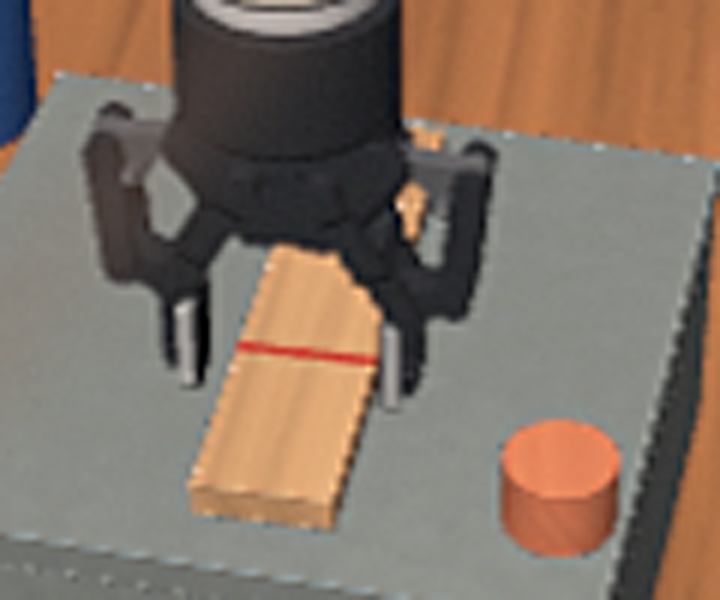

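jog_arm(increments=[[[0,0,0.1,0,0,0,0.5],[0,0,0.07,0,0,0,0.5],[0,0,0,0,0,0,0.3],[0,0,0,0,0,0,0.3],[0,0,0,0,0,0,0.3]]])

```text
time: 9.0
tool_pos: [0.5529, 0.1442, 0.188]
tcp_rot: [2.266, 2.176, 0.001]
wrist_force: [-0.9, 0.6, -0.3]
width: 0.654
grip_force: 0.0
```

jog_arm(increments=[[[0,0,0.05,0,0,0,0.3],[0,0,0.05,0,0,0,0.3],[0,0,0,0,0,0,0.3],[0,0,0,0,0,0,0.3],[0,0,0,0,0,0,0.3]]])

```text
time: 9.42
tool_pos: [0.5528, 0.1442, 0.1847]
tcp_rot: [-2.266, -2.176, 0.0]
wrist_force: [0.6, 0.3, -0.7]
width: 0.654
grip_force: 0.0
```

jog_arm(increments=[[[0,0,0.05,0,0,0,0.3],[0,0,0.05,0,0,0,0.3],[0,0,0,0,0,0,0.3],[0,0,0,0,0,0,0.3],[0,0,0,0,0,0,0.3]]])

```text
time: 9.83
tool_pos: [0.5531, 0.1443, 0.1835]
tcp_rot: [2.266, 2.175, 0.001]
wrist_force: [-4.1, -1.4, 8.8]
width: 0.649
grip_force: 4.5
```

Contact at TCP z ≈ 0.184. I raise a little and grip.

jog_arm(increments=[[[0,0,-0.07,0,0,0,0.3],[0,0,-0.07,0,0,0,0.3],[0,0,0,0,0,0,0.3],[0,0,0,0,0,0,0.1],[0,0,0,0,0,0,0.0]]], force=30)

```text
time: 10.25
tool_pos: [0.553, 0.1442, 0.1862]
tcp_rot: [2.266, 2.175, 0.001]
wrist_force: [0.4, 0.4, 3.5]
width: 0.577
grip_force: 32.3
```

jog_arm(increments=[[[0,0,0,0,0,0,-0.1],[0,0,0,0,0,0,-0.2],[0,0,0,0,0,0,-0.2],[0,0,0,0,0,0,-0.2],[0,0,0,0,0,0,-0.2]]], force=30)

```text
time: 10.67
tool_pos: [0.553, 0.1442, 0.1862]
tcp_rot: [2.266, 2.175, 0.001]
wrist_force: [0.2, 0.2, 4.0]
width: 0.576
grip_force: 32.4
```

```bash
python3 - <<'E'
from h import *
s=read_state();print(s["tool_pos"],s["width"],s["wrist_force"],s["grip_force"])
a,d=viewer.read_camera("side");cv2.imwrite("pics/side5.png",cv2.resize(a[170:300,240:380],None,fx=4.5,fy=4.5,interpolation=cv2.INTER_CUBIC))
E
```

```text
[0.55299966 0.14423085 0.18617588] 0.5761062672618034 [0.23371794 0.15069067 4.03802387] 32.40223288536072
```

View pics/side5.png

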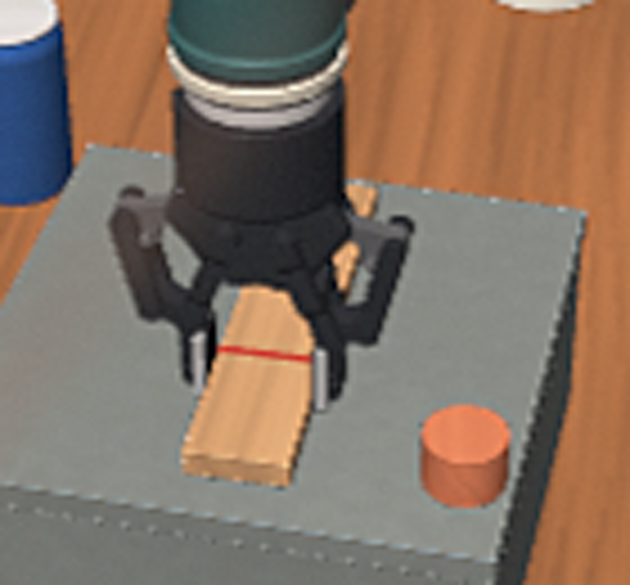

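The pin is gripped at 49 mm width and 32 N, with the red line just ahead of the pads at crop (265,353). Next I slide it out, squaring it by 2.4 degrees on the way.

jog_arm(increments=[[[-0.1,0,0,0,0,0.08,-0.2],[-0.2,0,0,0,0,0.08,-0.2],[-0.3,0,0,0,0,0.08,-0.2],[-0.3,0,0,0,0,0.08,-0.2],[-0.3,0,0,0,0,0.08,-0.2]]])

```text
time: 11.13
tool_pos: [0.5507, 0.1074, 0.1862]
tcp_rot: [2.312, 2.127, 0.001]
wrist_force: [1.0, 3.0, 4.4]
width: 0.581
grip_force: 32.4
```

jog_arm(increments=[[[-0.3,0,0,0,0,0,-0.2],[-0.3,0,0,0,0,0,-0.2],[-0.3,0,0,0,0,0,-0.2],[-0.3,0,0,0,0,0,-0.2],[-0.3,0,0,0,0,0,-0.2]]])

```text
time: 11.55
tool_pos: [0.5469, 0.0624, 0.1862]
tcp_rot: [2.312, 2.127, 0.001]
wrist_force: [0.2, 3.4, 4.7]
width: 0.578
grip_force: 32.5
```

jog_arm(increments=[[[-0.3,0,0,0,0,0,-0.2],[-0.3,0,0,0,0,0,-0.2],[-0.3,0,0,0,0,0,-0.2],[-0.3,0,0,0,0,0,-0.2],[-0.3,0,0,0,0,0,-0.2]]])

```text
time: 11.97
tool_pos: [0.5431, 0.0177, 0.1862]
tcp_rot: [-2.312, -2.127, -0.0]
wrist_force: [0.1, 4.4, 5.6]
width: 0.578
grip_force: 32.6
```

jog_arm(increments=[[[-0.3,0,0,0,0,0,-0.2],[-0.3,0,0,0,0,0,-0.2],[-0.3,0,0,0,0,0,-0.2],[-0.2,0,0,0,0,0,-0.2],[0,0,0,0,0,0,-0.2]]])

```text
time: 12.38
tool_pos: [0.5403, -0.0163, 0.1862]
tcp_rot: [2.311, 2.126, -0.002]
wrist_force: [-0.2, -0.6, 5.9]
width: 0.574
grip_force: 32.6
```

```bash
python3 - <<'E'
from h import *
s=read_state();R=Ro.from_rotvec(s["tcp_rot"]).as_matrix();print(s["tool_pos"],s["width"],s["wrist_force"],s["grip_force"],R[:,0],R[:,2])
print(R.T@(s["tool_pos"]-np.array([.553,.1442,.1862])))
for n in ("side","top"):
    a,d=viewer.read_camera(n);cv2.imwrite(f"pics/{n}6f.png",a)
    if n=="side":cv2.imwrite("pics/side6.png",cv2.resize(a[170:280,240:380],None,fx=5.4,fy=5.4,interpolation=cv2.INTER_CUBIC))
E
```

```text
[ 0.54025003 -0.0162674   0.18617863] 0.5736515735513243 [-0.16927438 -0.60198712  5.88696436] 32.59099245071411 [ 0.0832492   0.9965278  -0.00138708] [-4.56406858e-05 -1.38809443e-03 -9.99999036e-01]
[-0.16097162  0.00065307  0.0002447 ]
```

View pics/side6.png

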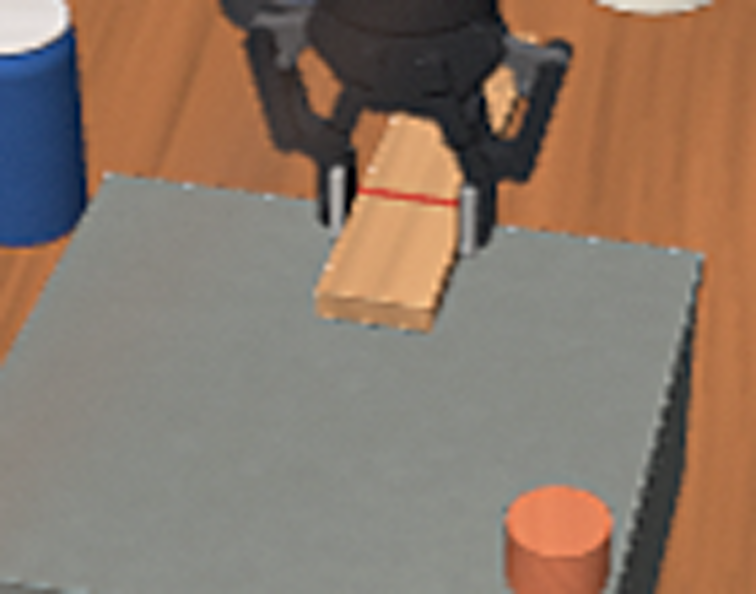

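The red line runs from crop (359,190) to (460,204), and the front edge from (104,176) to (703,256). I compute the remaining gap.

```bash
python3 - <<'E'
from h import *
f=lambda P:[(240+(x+.5)/5.4-.5,170+(y+.5)/5.4-.5) for x,y in P]
L=ray("side",f([(359,190),(460,204)]),.129)[:,:2];E=ray("side",f([(104,176),(703,256)]),.115)[:,:2];T=ray("side",f([(318,295),(434,310)]),.129)[:,:2]
ey=(E[0]-E[1]);ey/=np.linalg.norm(ey);n=np.array([-ey[1],ey[0]]);n*=np.sign(n[1])
m=L.mean(0);print("edge",E,"n",n,"line",L,"gap",(m-E.mean(0))@n,"lat",(m-E.mean(0))@ey)
print("tail gap",(T-E.mean(0))@n,"line ends",(L-E.mean(0))@n)
a=cv2.imread("pics/top6f.png");cv2.imwrite("pics/top6.png",cv2.resize(a[190:290,270:400],None,fx=6,fy=6,interpolation=cv2.INTER_CUBIC))
E
```

```text
edge [[ 0.68199547 -0.04657139]
 [ 0.41364735 -0.02435911]] n [0.08249203 0.99659172] line [[ 0.56458864 -0.03218337]
 [ 0.51974354 -0.02800381]] gap 0.004886835171718922 lat -0.0060791637530891885
tail gap [0.08302115 0.08227452] line ends [0.00465386 0.00511981]
```

View pics/top6.png

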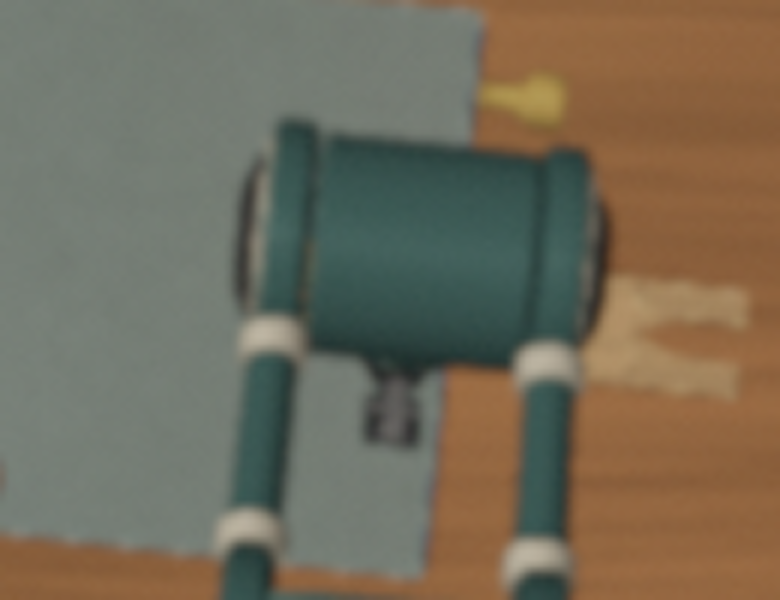

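The top view shows the door flush, with the knob straight out at crop (545,98). The pin's front tips are at (749,305) and (739,380), and the edge runs from (481,12) to (425,577). That gives a second estimate of the gap.

```bash
python3 - <<'E'
from h import *
f=lambda P:[(270+(x+.5)/6-.5,190+(y+.5)/6-.5) for x,y in P]
E=ray("top",f([(481,12),(425,577)]),.115)[:,:2];T=ray("top",f([(749,292),(746,328),(740,362),(737,398)]),.129)[:,:2]
ey=(E[0]-E[1]);ey/=np.linalg.norm(ey);n=np.array([-ey[1],ey[0]]);n*=np.sign(n[1])
print(E,n,(T-E.mean(0))@n+.145)
E
```

```text
[[ 0.68148454 -0.05010973]
 [ 0.41483405 -0.02971756]] [0.07625261 0.99708853] [0.00835084 0.00817187 0.00946947 0.00929002]
```

The four estimates of the gap are 4.9, 7.7, 8 and 8.8 mm. I move 7 mm and ease the downward press slightly.

jog_arm(increments=[[[-0.1,0,0,0,0,0,-0.2],[-0.1,0,0,0,0,0,-0.2],[-0.03,0,0,0,0,0,-0.2],[0,0,0,0,0,0,-0.2],[0,0,0,0,0,0,-0.2]]])

```text
time: 12.9
tool_pos: [0.5398, -0.022, 0.1862]
tcp_rot: [2.311, 2.127, -0.0]
wrist_force: [0.1, 2.5, 6.1]
width: 0.579
grip_force: 32.6
```

jog_arm(increments=[[[0,0,0,0,0,0,-0.2],[0,0,0,0,0,0,-0.2],[0,0,0,0,0,0,-0.2],[0,0,0,0,0,0,-0.2],[0,0,0,0,0,0,-0.2]]])

```text
time: 13.32
tool_pos: [0.5398, -0.022, 0.1862]
tcp_rot: [2.311, 2.127, -0.0]
wrist_force: [-0.3, 2.2, 5.4]
width: 0.575
grip_force: 32.6
```

```bash
python3 - <<'E'
from h import *
s=read_state();print(s["tool_pos"],s["wrist_force"],s["grip_force"])
a,d=viewer.read_camera("side")
cv2.imwrite("pics/side7.png",cv2.resize(a[180:245,265:365],None,fx=8,fy=8,interpolation=cv2.INTER_CUBIC))
E
```

```text
[ 0.53975203 -0.02199393  0.18617614] [-0.29547605  2.21167915  5.36130674] 32.60853409767151
```

View pics/side7.png

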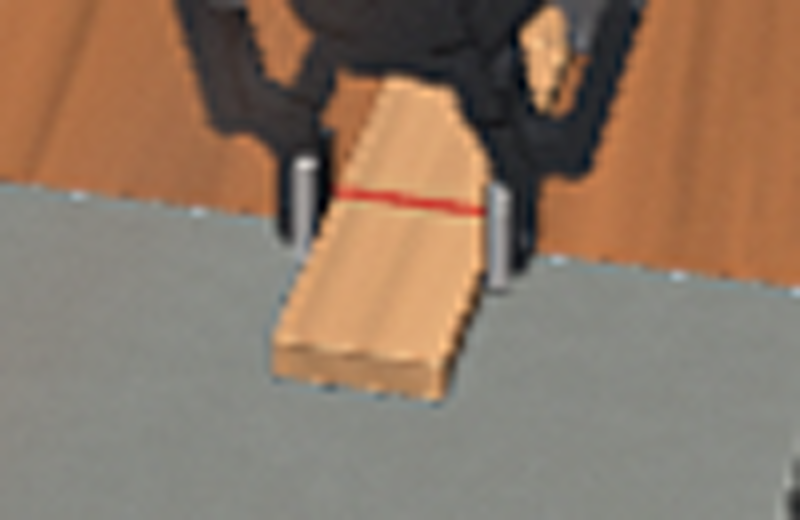

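Red line from crop (335,191) to (487,212), edge from (0,182) to (800,291), tail bottom corners at (274,378) and (440,402). I check the gap.

```bash
python3 - <<'E'
from h import *
f=lambda P:[(265+(x+.5)/8-.5,180+(y+.5)/8-.5) for x,y in P]
E=ray("side",f([(0,182),(800,291)]),.115)[:,:2];L=ray("side",f([(337,192),(487,212)]),.129)[:,:2];B=ray("side",f([(274,378),(440,402)]),.115)[:,:2];T=ray("side",f([(276,346),(444,369)]),.129)[:,:2]
ey=(E[0]-E[1]);ey/=np.linalg.norm(ey);n=np.array([-ey[1],ey[0]]);n*=np.sign(n[1])
for k in(L,B,T):print((k-E[0])@n)
E
```

```text
[0.00152699 0.00141744]
[0.07625966 0.07640004]
[0.07965709 0.07931283]
```

About 2 mm is left, so one last small nudge before handing in.

jog_arm(increments=[[[-0.06,0,0,0,0,0,-0.2],[0,0,0,0,0,0,-0.2],[0,0,0,0,0,0,-0.2],[0,0,0,0,0,0,-0.2],[0,0,0,0,0,0,-0.2]]])

```text
time: 13.78
tool_pos: [0.5396, -0.0237, 0.1862]
tcp_rot: [2.311, 2.127, -0.0]
wrist_force: [0.1, 1.8, 5.2]
width: 0.577
grip_force: 32.6
```

jog_arm(increments=[[[0,0,0,0,0,0,-0.2],[0,0,0,0,0,0,-0.2],[0,0,0,0,0,0,-0.2],[0,0,0,0,0,0,-0.2],[0,0,0,0,0,0,-0.2]]])

```text
time: 14.2
tool_pos: [0.5396, -0.0237, 0.1862]
tcp_rot: [2.311, 2.127, -0.0]
wrist_force: [0.1, 2.8, 6.5]
width: 0.575
grip_force: 32.6
```

```bash
python3 -c "
from h import *
print(bot.finish_job())"
```

```text
the job is handed in; nothing more can be done
None
```

I handed the job in at 14.2 s, with no verdict returned: the door is pushed shut against its stop, and the pin is still held flat and square, with its red line about 1 mm from the front edge by my estimate.

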